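Set out turned lamp stems, loaded end down, and the oil kettle for oiling

ROBOT

A 6-joint arm with a two-finger parallel gripper is mounted at the origin on the work surface. World frame = base frame: x ahead of the robot, y to its left, z up, the work surface at z = 0. Lengths are in m, angles in rad, forces in N, time in s.
With the tool pointing down it reaches from about 0.425 to 0.95 m from the base axis. Payload 14.7 kg.
Tool frame: the origin (TCP) lies midway between the tips of the shut fingers; the grasp point (between the pads) lies 19 mm behind it (tcp_to_grasp is the x of the grasp point in the tool frame, in m); x points along the fingers, y is the direction in which the jaws open and shut, and the axes are right-handed (so a half turn about x gives the same grasp; the last joint's range is limited). The gripper opens to 85 mm and grips with 20 to 120 N. Pads are 22 mm wide; open, the fingers measure 114 mm over their backs; the gripper's body (76 mm by 85 mm) begins 54 mm behind the grasp point. The pads swing forward as they close: fully open they stand 13 mm farther back than shut.
Start: joints at [-0.047, 0.48, 1.596, -0, 1.065, -0.047], TCP at [0.65, 0, 0.231] pointing down, gripper open.
Joint ranges: [-2.75, 2.75], [-0.82, 2.05], [0.23, 2.67], [-1.56, 4.7], [0.09, 2.69], [-2.92, 2.92]. Speed limits (rad/s): [1.89, 1.89, 2.39, 3.01, 3.01, 3.01].

INTERFACE

Orientations are given as a unit quaternion [w, x, y, z].
In Python, from rig import movep, move_l, movej, command_gripper, hold, ik, observe, read_camera, Unreachable, finish_job, tcp_to_grasp gives the robot as it stands. Calls block until the motion is done:
- movep(position, orientation): joint-space move of the TCP to a pose.
- move_l(position, frame=None, speed=0.15): straight line of the TCP; frame=None keeps the orientation; speed is the mean speed in m/s.
- movej(angles): joint-space move.
- command_gripper(opening, strength=None): finger opening in m; strength is the grip in N (None keeps the last); returns when the fingers have stopped.
- hold(seconds).
- ik(position, orientation): joint angles nearest the present ones, or None.
- observe(): the state.
- read_camera(name): name is "scene" or "side" or "wrist"; returns a dict with "frame" (384x512x3 uint8, red, green, blue), "range_z" (384x512 float32, m along the optical axis (not along the pixel's ray), 0 where there is no reading), "K" (3x3 intrinsics, pixels), "extrinsics" (4x4, takes a point from camera to world coordinates). Camera axes: x right, y up, looking along -z (the intrinsics and any distortion apply to the point x, -y, -z); pixel columns grow to the right and rows downward; lengths in m; the calibration is good to about 2 mm. A picture is of the moment at which its call begins.
A pose or a line that the arm cannot do raises Unreachable and nothing moves.
- finish_job(): hands the job in, once; it reports no verdict.
The state is a dict: "time_s": time; "joint_pos": joint angles; "dq": joint speeds; "tau": joint torques, N m; "position": TCP position; "ee_rot": TCP orientation; "wrist_force": force on the tool from outside, world axes, zero at the start; "torque": the same for the moment, N m; "opening": finger opening in m.
Only numpy, scipy, OpenCV 4.12 (cv2) and the standard library are available. Lean on these libraries where they do the work, as an engineer would, in place of code of your own. Each camera call takes 0.05 s, during which the arm holds its last target.

TASK

Set out the oiling board: each turned oak lamp stem on the bench has a hidden lead slug in one end, so lift each one, feel which end is heavy, and stand it upright on the plywood board with the heavy end down. Lift the empty oil kettle up and off its hook by its handle and stand it upright on the board as well. Everything must stand fully on the board with a thumb's width (about 25 mm) or more between the pieces; leave the mug, the tin and the sanding block where they are.

Things in the scene. Friction and masses are not known exactly. Their poses are not given: they have to be found in the camera images.
- stem_a: oak lamp stem 140 mm long, 0.35 to 0.53 kg, may be absent: a 44 mm square block 40 mm long at each end, a round waist 40 mm thick, 60 mm long. Origin at mid-length on the axis (22 mm up when lying, 70 mm when standing); x along the length. A hidden slug puts the centre of mass 35 mm from mid-length towards the +x or the -x end, differing from stem to stem; the ends look alike
- stem_b: oak lamp stem 140 mm long, 0.35 to 0.53 kg, may be absent: a 44 mm square block 40 mm long at each end, a round waist 40 mm thick, 60 mm long. Origin at mid-length on the axis (22 mm up when lying, 70 mm when standing); x along the length. A hidden slug puts the centre of mass 35 mm from mid-length towards the +x or the -x end, differing from stem to stem; the ends look alike
- stem_c: oak lamp stem 140 mm long, 0.35 to 0.53 kg, may be absent: a 44 mm square block 40 mm long at each end, a round waist 40 mm thick, 60 mm long. Origin at mid-length on the axis (22 mm up when lying, 70 mm when standing); x along the length. A hidden slug puts the centre of mass 35 mm from mid-length towards the +x or the -x end, differing from stem to stem; the ends look alike
- stem_d: oak lamp stem 140 mm long, 0.35 to 0.53 kg, may be absent: a 44 mm square block 40 mm long at each end, a round waist 40 mm thick, 60 mm long. Origin at mid-length on the axis (22 mm up when lying, 70 mm when standing); x along the length. A hidden slug puts the centre of mass 35 mm from mid-length towards the +x or the -x end, differing from stem to stem; the ends look alike
- board: fixed birch plywood board on the bench, 260 mm (its x) by 300 mm (its y), 15 mm thick; origin at the centre of its underside, on the bench
- kettle: empty open metal pot, 0.3 kg, 86 mm wide at the foot, 104 mm at the rim, 75 mm tall, with a stiff unhinged bail: uprights at y = +-52 mm carry a round wooden grip along y, 14 mm thick, 80 mm long, its axis 125 mm above the foot. Origin at the centre of its underside, z up. Starts hanging by the middle of the grip on the hook, foot 45 mm above the bench
- kettle_grip (a point): middle of the kettle's wooden grip, on its centre line; y along the grip, z up when the kettle is upright
- hook_stand: fixed steel stand: base plate 130 x 130 x 10 mm, 25 mm square post, and from its top a level flat strip hook 16 mm wide pointing along the stand's -x, reaching 112 mm from the post's axis, with an end lip rising 14 mm above the strip. Strip and post top are 163 mm above the bench. Origin on the bench under the post
- hook_seat (a point): point on top of the hook strip, 87 mm from the post's axis, about where the kettle's grip rests; x as the stand's
- tin: closed round tin, 80 mm in diameter, 100 mm tall; origin at the centre of its underside. Not part of the job: leave it alone
- mug: yellow mug, 76 mm in diameter, 85 mm tall; origin at the centre of its underside. Not part of the job: leave it alone
- sanding_block: cork sanding block 65 x 120 x 28 mm; origin at the centre of its underside. Not part of the job: leave it alone
Not all that is in view belongs to the job. Leave any blue or white look-alike of the stem_d alone.

How it is judged:
By the outcome, as a careful person would: the job done as asked, in the order asked, and still so for the second after the job is handed in, with the robot touching nothing.
Of stem_a, stem_b, stem_c, stem_d only 3 to 4 are there at a start; the rules pass over those that are not, and their reading is None.
At some moment in a run one of stem_a, stem_b, stem_c, stem_d may be knocked a few centimetres aside while the robot is not near it.
Once in a run the grip may slacken for a moment while it holds something.
It also fails if it takes over 210 s, if anything falls off the work surface, if the arm or the gripper's body presses on something with over 40 N, if the wrist force passes 120 N, or if a joint passes its speed limit or range.

## Working session

There is one attempt and no reset: what is moved stays moved. The work goes in short steps, each a Python script; the robot and the scene stay as the last script left them, time stands still between calls to the robot, and variables do not carry over. Pictures are saved under pics/ and viewed, and the job is handed in when it is done.

```bash
ls; mkdir -p pics; python3 - <<'E'
from rig import *
import cv2,numpy as np
o=observe();print(o, tcp_to_grasp)
for n in ["scene","side","wrist"]:
    c=read_camera(n);cv2.imwrite(f"pics/{n}0.png",c["frame"][:,:,::-1]);np.savez(f"/tmp/{n}0.npz",**c);print(n,c["K"].tolist(),np.round(c["extrinsics"],3).tolist(),[k for k in c])
E
```

```text
pics
{'time_s': 0.0, 'joint_pos': array([-4.66079355e-02,  4.80850732e-01,  1.59690208e+00, -9.19682845e-06,
        1.06512029e+00, -4.66437866e-02]), 'dq': array([-1.94181698e-03,  1.17685056e-03, -6.67119775e-04,  1.11618305e-03,
       -4.88301871e-04,  8.02396967e-05]), 'tau': array([ 2.41355090e-03, -9.50650907e+01, -4.30184269e+01, -5.27583288e-04,
        1.24796593e-02,  1.26860105e-04]), 'position': array([6.49559434e-01, 3.33811490e-05, 2.30649630e-01]), 'ee_rot': array([ 0.49967721,  0.49968287,  0.50034274, -0.50029677]), 'wrist_force': array([ 0.13966946, -0.10919798, -0.40271983]), 'torque': array([-0.04607973, -0.0280279 ,  0.02383133]), 'opening': 0.08512711602445358} -0.0187
scene [[415.68948401658525, 0.0, 252.38725228970912], [0.0, 415.68948401658525, 186.2003704105388], [0.0, 0.0, 1.0]] [[-0.677, -0.578, 0.456, 1.182], [0.736, -0.518, 0.436, 0.531], [-0.015, 0.631, 0.776, 1.115], [0.0, 0.0, 0.0, 1.0]] ['frame', 'range_z', 'K', 'extrinsics']
side [[479.4441927365788, 0.0, 247.84753079802562], [0.0, 479.4441927365788, 185.73604304031122], [0.0, 0.0, 1.0]] [[0.821, -0.344, 0.456, 1.335], [0.571, 0.488, -0.66, -1.087], [0.004, 0.802, 0.597, 1.07], [0.0, 0.0, 0.0, 1.0]] ['frame', 'range_z', 'K', 'extrinsics']
wrist [[272.0119308803985, 0.0, 253.17068576668692], [0.0, 272.0119308803985, 196.28745177390732], [0.0, 0.0, 1.0]] [[1.0, 0.001, 0.001, 0.651], [-0.001, 0.964, 0.264, 0.066], [-0.001, -0.264, 0.964, 0.374], [0.0, 0.0, 0.0, 1.0]] ['frame', 'range_z', 'K', 'extrinsics']
```

View pics/scene0.png

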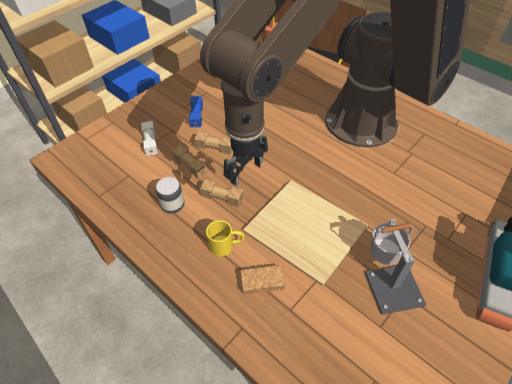

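View pics/side0.png

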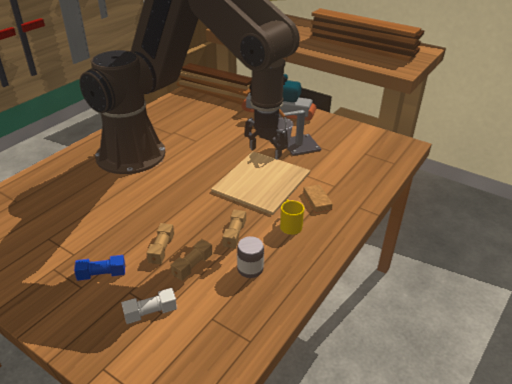

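View pics/wrist0.png

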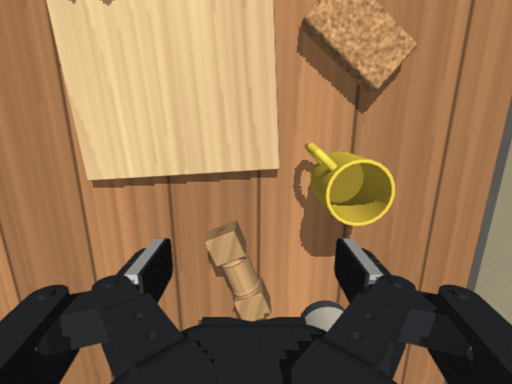

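```bash
cat > h.py <<'E'
import numpy as np,cv2
def cloud(c):
    z=c["range_z"];K=c["K"];E=c["extrinsics"]
    v,u=np.mgrid[0:z.shape[0],0:z.shape[1]]
    x=(u-K[0,2])/K[0,0]*z;y=(v-K[1,2])/K[1,1]*z
    P=np.stack([x,-y,-z],-1)@E[:3,:3].T+E[:3,3]
    P[z<=0]=np.nan
    return P
def topview(cs,x0=.35,x1=1.0,y0=-.6,y1=.5,s=700,zmax=.35):
    # image: rows = -x (up = +x), cols = -y
    W=int((y1-y0)*s);H=int((x1-x0)*s)
    im=np.zeros((H,W,3),np.uint8);hz=np.full((H,W),-1.)
    for c in cs:
        P=cloud(c).reshape(-1,3);C=c["frame"].reshape(-1,3)
        m=np.isfinite(P[:,0])&(P[:,2]<zmax);P=P[m];C=C[m]
        r=((x1-P[:,0])*s).astype(int);q=((y1-P[:,1])*s).astype(int)
        for dr in range(-1,2):
            for dq in range(-1,2):
                rr=r+dr;qq=q+dq
                ok=(rr>=0)&(rr<H)&(qq>=0)&(qq<W)
                o=np.argsort(P[ok,2])
                a,b,z,cc=rr[ok][o],qq[ok][o],P[ok,2][o],C[ok][o]
                k=z>hz[a,b]
                hz[a[k],b[k]]=z[k];im[a[k],b[k]]=cc[k]
    return im,hz
E
python3 - <<'E'
from h import *
cs=[dict(np.load(f"/tmp/{n}0.npz")) for n in("scene","side")]
a=cs[0]["frame"][95:225,110:260];b=cs[1]["frame"][200:330,60:280]
im=np.vstack([cv2.resize(a,(600,520//2*1)) if 0 else cv2.resize(a,(340,290),interpolation=2),])
cv2.imwrite("pics/z0.png",cv2.hconcat([cv2.resize(a,(330,286),interpolation=2),cv2.resize(b,(470,286),interpolation=2)])[:,:,::-1])
im,hz=topview(cs,s=640);cv2.imwrite("pics/top0.png",im[:,:,::-1]);print(im.shape)
for n,c in zip("ab",cs):
    P=cloud(c)
    m=(P[...,2]>.012)&(P[...,2]<.06)&(P[...,0]>.3)&(P[...,0]<1.1)&(abs(P[...,1])<.75)
    k,l,st,ce=cv2.connectedComponentsWithStats(m.astype(np.uint8))
    for i in range(1,k):
        if st[i,4]>40:
            Q=P[l==i];print(n,st[i],Q.mean(0).round(3),Q.min(0).round(3),Q.max(0).round(3),c["frame"][l==i].mean(0).round())
E
```

```text
(416, 704, 3)
a [189  96  14  30 339] [ 0.414 -0.502  0.037] [ 0.343 -0.573  0.012] [ 0.471 -0.447  0.052] [ 51.  84. 157.]
a [141 121  17  33 377] [ 0.632 -0.521  0.038] [ 0.569 -0.604  0.012] [ 0.685 -0.46   0.05 ] [183. 177. 166.]
a [194 132  38  21 452] [ 0.49  -0.327  0.036] [ 0.438 -0.4    0.012] [ 0.532 -0.258  0.05 ] [175. 140.  98.]
a [172 146  35  32 480] [ 0.612 -0.32   0.037] [ 0.581 -0.404  0.012] [ 0.634 -0.255  0.048] [117.  94.  67.]
a [200 179  43  27 597] [ 0.635 -0.136  0.036] [ 0.587 -0.212  0.012] [ 0.676 -0.069  0.05 ] [177. 141.  99.]
a [ 243  181  125  104 5863] [0.552 0.158 0.015] [ 0.407 -0.007  0.012] [0.683 0.307 0.023] [227. 201. 147.]
a [159 192  25  20 215] [ 0.777 -0.215  0.037] [ 0.727 -0.256  0.012] [ 0.803 -0.2    0.06 ] [168. 160. 147.]
a [208 226  22  13 175] [ 0.749 -0.031  0.038] [ 0.731 -0.044  0.012] [0.788 0.002 0.06 ] [170. 146.  49.]
a [208 234  37  21 248] [0.773 0.019 0.036] [ 0.713 -0.027  0.012] [0.804 0.045 0.06 ] [194. 167.  57.]
a [376 237  25  16 264] [0.453 0.38  0.052] [0.432 0.345 0.045] [0.477 0.418 0.06 ] [147. 140. 138.]
a [37
[... 972 characters left out ...]
0.012] [ 0.677 -0.072  0.05 ] [151. 114.  70.]
b [280 215  23  18 255] [ 0.779 -0.037  0.036] [ 0.736 -0.059  0.012] [0.805 0.007 0.06 ] [120.  97.  14.]
b [146 223  28  39 589] [ 0.489 -0.343  0.037] [ 0.431 -0.408  0.013] [ 0.531 -0.263  0.049] [149. 113.  69.]
b [170 239  42  39 713] [ 0.613 -0.34   0.036] [ 0.58  -0.405  0.012] [ 0.633 -0.262  0.049] [99. 74. 46.]
b [ 74 255  51  25 794] [ 0.412 -0.522  0.035] [ 0.339 -0.583  0.012] [ 0.471 -0.452  0.05 ] [ 31.  55. 115.]
b [237 257  27  19 293] [ 0.78  -0.271  0.037] [ 0.737 -0.29   0.012] [ 0.804 -0.226  0.06 ] [102.  92.  81.]
b [121 288  55  33 934] [ 0.632 -0.541  0.036] [ 0.57  -0.605  0.012] [ 0.683 -0.466  0.051] [144. 137. 127.]
```

View pics/z0.png

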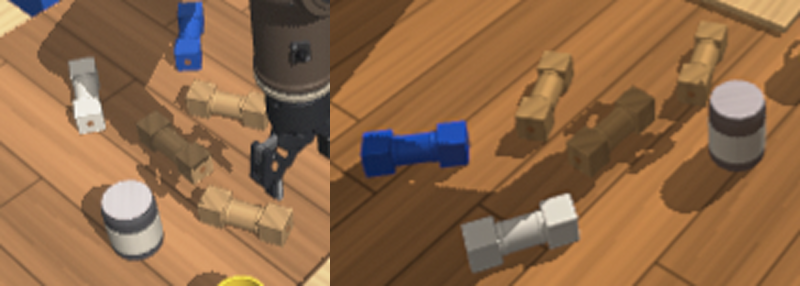

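View pics/top0.png

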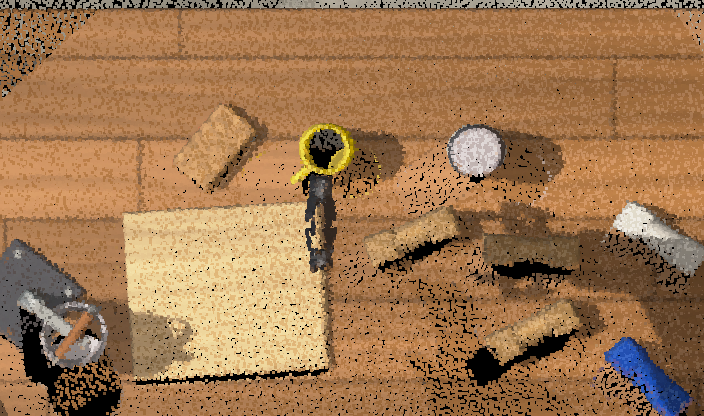

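```bash
cat >> h.py <<'E'
def stems(cs):
    """oak-coloured stems lying: list of (x,y,yaw,n) via top-face rect"""
    out=[]
    for c in cs:
        P=cloud(c)
        m=(P[...,2]>.012)&(P[...,2]<.056)&(P[...,0]>.3)&(P[...,0]<1.05)&(abs(P[...,1])<.75)
        k,l,st,ce=cv2.connectedComponentsWithStats(m.astype(np.uint8))
        for i in range(1,k):
            if st[i,4]<120: continue
            Q=P[l==i]; rgb=c["frame"][l==i].mean(0)
            T=Q[Q[:,2]>.030]
            if len(T)<60: continue
            (cx,cy),(w,h),a=cv2.minAreaRect(T[:,:2].astype(np.float32))
            if w<h: w,h=h,w;a+=90
            out.append((round(cx,4),round(cy,4),round((a+90)%180-90,1),round(w,3),round(h,3),len(T),rgb.round().tolist()))
    return out
E
python3 - <<'E'
from h import *
cs=[dict(np.load(f"/tmp/{n}0.npz")) for n in("scene","side")]
for s in stems(cs):print(s)
for c in cs:
    P=cloud(c)
    f=c["frame"].astype(int)
    m=(abs(P[...,2]-.015)<.005)&(P[...,0]>.38)&(P[...,0]<.72)&(P[...,1]>-.05)&(P[...,1]<.34)
    k,l,st,ce=cv2.connectedComponentsWithStats(m.astype(np.uint8));i=1+st[1:,4].argmax()
    r=cv2.minAreaRect(P[l==i][:,:2].astype(np.float32));print("board",r,cv2.boxPoints(r).round(3).tolist(),np.median(P[l==i][:,2]))
    m=(P[...,2]>.006)&(P[...,2]<.014)&(P[...,0]>.38)&(P[...,0]<.72)&(P[...,1]>.34)&(P[...,1]<.56)
    r=cv2.minAreaRect(P[m][:,:2].astype(np.float32));print("base",m.sum(),r)
    m=(P[...,2]>.148)&(P[...,2]<.19)&(P[...,0]>.38)&(P[...,0]<.72)&(P[...,1]>.31)&(P[...,1]<.56)
    Q=P[m];print("top",m.sum(),Q.min(0),Q.max(0))
    for p,q in zip(Q[::6],f[m][::6]):print(p.round(3),q,end=';')
    print()
a=cs[0]["frame"][210:320,350:440];b=cs[1]["frame"][90:165,240:330]
cv2.imwrite("pics/z1.png",cv2.hconcat([cv2.resize(a,(360,440),interpolation=2),cv2.resize(b,(430,440),interpolation=2)])[:,:,::-1])
E
```

```text
(0.4075, -0.5106, 45.1, 0.147, 0.043, 274, [51.0, 84.0, 157.0])
(0.6268, -0.5308, 56.0, 0.147, 0.044, 315, [183.0, 177.0, 166.0])
(0.481, -0.3311, -64.0, 0.139, 0.05, 342, [175.0, 140.0, 98.0])
(0.6076, -0.3283, 87.4, 0.144, 0.047, 369, [117.0, 94.0, 67.0])
(0.6303, -0.1409, -68.5, 0.14, 0.048, 462, [177.0, 141.0, 99.0])
(0.7749, -0.2208, -29.9, 0.079, 0.036, 124, [167.0, 159.0, 146.0])
(0.7508, -0.0292, -35.4, 0.062, 0.021, 97, [167.0, 143.0, 49.0])
(0.7646, 0.0208, -34.8, 0.11, 0.034, 130, [193.0, 166.0, 57.0])
(0.4542, 0.3802, -55.3, 0.067, 0.047, 241, [149.0, 142.0, 140.0])
(0.3987, 0.6544, 41.6, 0.198, 0.073, 561, [144.0, 92.0, 71.0])
(0.7719, 0.1682, -37.6, 0.115, 0.061, 102, [200.0, 151.0, 103.0])
(0.6292, -0.1442, -68.2, 0.148, 0.044, 411, [151.0, 114.0, 70.0])
(0.7771, -0.0317, 29.4, 0.073, 0.037, 136, [120.0, 97.0, 14.0])
(0.4812, -0.3367, -64.3, 0.147, 0.046, 466, [149.0, 113.0, 69.0])
(0.6066, -0.333, 87.4, 0.143, 0.047, 533, [99.0, 74.0, 46.0])
(0.4066, -0.5165, 45.4, 0.14, 0.053, 580, [31.0, 55.0, 115.0])
(0.7786, -0.266, 40.1, 0.078, 0.038, 169, [102.0, 92.0, 81.0])
(0
[... 4053 characters left out ...]
  81  48];[0.523 0.453 0.164] [134 132 127];[0.477 0.382 0.177] [138  91  55];[0.519 0.435 0.166] [153 150 140];[0.537 0.454 0.164] [155 153 147];[0.487 0.411 0.163] [127 123 116];[0.503 0.432 0.159] [158 154 147];[0.529 0.434 0.166] [141 139 132];[0.475 0.37  0.172] [78 54 39];[0.486 0.398 0.164] [155 151 145];[0.504 0.415 0.162] [135 133 127];[0.521 0.433 0.159] [100  96  91];[0.542 0.445 0.16 ] [68 65 62];[0.496 0.365 0.177] [150  99  63];[0.496 0.414 0.155] [106 104  99];[0.521 0.443 0.15 ] [67 65 60];[0.544 0.451 0.154] [63 60 57];[0.506 0.357 0.179] [140  93  58];[0.533 0.438 0.151] [62 58 55];[0.496 0.358 0.171] [86 57 35];[0.507 0.356 0.171] [88 78 68];[0.511 0.35  0.166] [94 86 82];
```

View pics/z1.png

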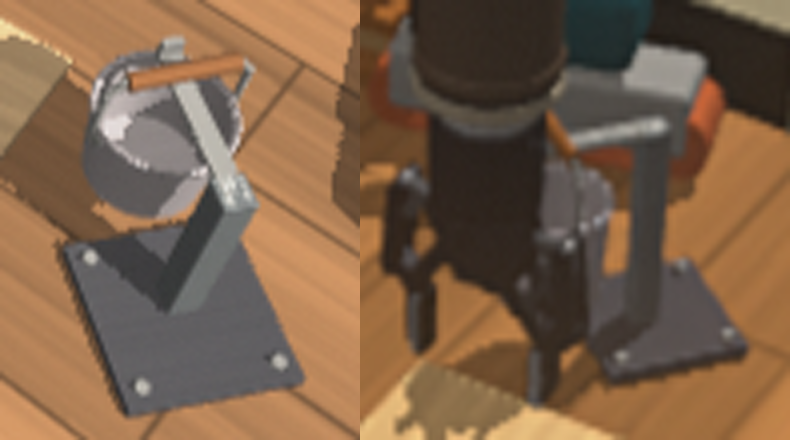

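```bash
cat >> h.py <<'E'
from scipy.spatial.transform import Rotation as R
def quat(X,Z):
    X=np.array(X,float);X/=np.linalg.norm(X);Z=np.array(Z,float);Z-=X*(X@Z);Z/=np.linalg.norm(Z)
    q=R.from_matrix(np.stack([X,np.cross(Z,X),Z],1)).as_quat();return np.array([q[3],q[0],q[1],q[2]])
BO=np.array([.545,.1465]);BY=np.deg2rad(3.7)
def board(bx,by): return BO+np.array([bx*np.cos(BY)-by*np.sin(BY),bx*np.sin(BY)+by*np.cos(BY)])
E
python3 - <<'E'
from h import *
from rig import *
for bx in(.085,0,-.085):
  p=board(bx,-.085)
  for s in(1,-1):
    for a in range(-180,180,30):
      row=[]
      for tilt in (0,15,30):
        t=np.deg2rad(tilt);A=np.deg2rad(a);d=np.array([np.cos(A)*np.cos(t),np.sin(A)*np.cos(t),-np.sin(t)])
        # tool tilted down by t (stem would be tilted as well; only for info)
        j=ik([*(p+d[:2]*.019),.087],quat(d,[0,0,s])); row.append(None if j is None else np.round(j,2).tolist())
      if row[0]: print(bx,s,a,row[0])
E
```

```text
0.085 1 -150 [0.22, 1.55, 0.52, -0.57, 2.56, 1.08]
0.085 1 -120 [0.4, 1.41, 0.91, -0.84, 2.19, 0.99]
0.085 1 -90 [0.54, 1.28, 1.35, -1.09, 1.83, 1.12]
0.085 1 -60 [0.63, 1.2, 1.79, -1.46, 1.59, 1.42]
0.085 1 -30 [0.56, 1.25, 2.18, 4.24, 1.7, 1.83]
0.085 1 0 [0.13, 1.4, 2.4, 3.3, 2.23, 1.67]
0.085 1 30 [-0.41, 1.32, 2.3, 2.16, 1.85, 1.18]
0.085 1 60 [-0.54, 1.2, 1.96, 1.56, 1.57, 1.55]
0.085 1 90 [-0.47, 1.24, 1.53, 1.13, 1.74, 1.91]
0.085 1 120 [-0.32, 1.35, 1.09, 0.86, 2.08, 2.08]
0.085 1 150 [-0.15, 1.5, 0.67, 0.62, 2.45, 2.07]
0.085 -1 -150 [0.22, 1.55, 0.52, -0.57, 2.56, -2.07]
0.085 -1 -120 [0.4, 1.41, 0.91, -0.84, 2.19, -2.15]
0.085 -1 -90 [0.54, 1.28, 1.35, -1.09, 1.83, -2.02]
0.085 -1 -60 [0.63, 1.2, 1.79, -1.46, 1.59, -1.72]
0.085 -1 -30 [0.56, 1.25, 2.18, 4.24, 1.7, -1.31]
0.085 -1 0 [0.13, 1.4, 2.4, 3.3, 2.23, -1.47]
0.085 -1 30 [-0.41, 1.32, 2.3, 2.16, 1.85, -1.96]
0.085 -1 60 [-0.54, 1.2, 1.96, 1.56, 1.57, -1.59]
0.085 -1 90 [-0.47, 1.24, 1.53, 1.13, 1.74, -1.23]
0.085 -1 120 [-0.32, 1.35, 1.09, 0.86, 2.08, -1.06]
0.085 -1 150 [-0.15, 1.5, 0.67, 0.62, 2.45, -1.07]
0 1 -1
[... 1524 characters left out ...]
1.88, 0.95, 1.61, 1.62]
-0.085 1 120 [-0.41, 1.23, 1.55, 0.66, 1.86, 1.79]
-0.085 1 150 [-0.19, 1.29, 1.3, 0.38, 2.09, 1.77]
-0.085 -1 -180 [0.03, 1.33, 1.17, 0.04, 2.21, -1.55]
-0.085 -1 -150 [0.26, 1.31, 1.22, -0.32, 2.15, -1.75]
-0.085 -1 -120 [0.47, 1.26, 1.42, -0.63, 1.95, -1.83]
-0.085 -1 -90 [0.67, 1.21, 1.72, -0.91, 1.7, -1.74]
-0.085 -1 -60 [0.83, 1.22, 2.07, -1.27, 1.53, -1.43]
-0.085 -1 -30 [0.86, 1.42, 2.42, 4.57, 1.69, -0.89]
-0.085 -1 30 [-0.8, 1.62, 2.55, 1.7, 1.79, -2.59]
-0.085 -1 60 [-0.79, 1.28, 2.23, 1.32, 1.48, -1.93]
-0.085 -1 90 [-0.62, 1.2, 1.88, 0.95, 1.61, -1.52]
-0.085 -1 120 [-0.41, 1.23, 1.55, 0.66, 1.86, -1.35]
-0.085 -1 150 [-0.19, 1.29, 1.3, 0.38, 2.09, -1.37]
```

```bash
cat >> h.py <<'E'
TH=np.deg2rad(20);G=.0187
def pickpose(x,y,hv,sig,zg=.0235,th=TH):
    hv=np.array([*hv,0.])/np.linalg.norm(hv);d=hv*np.sin(th)+np.array([0,0,-np.cos(th)])
    q=quat(d,-hv*sig);return np.array([x,y,zg])+G*d,q,d
def placepose(p,zmid,a,sig,th=TH):
    a=np.deg2rad(a);d=np.array([np.cos(a)*np.cos(th),np.sin(a)*np.cos(th),-np.sin(th)])
    q=quat(d,[0,0,sig]);return np.array([*p,zmid])+G*d,q,d
def slots(): return [board(bx,-.085) for bx in(.092,0,-.092)]
E
python3 - <<'E'
from h import *
from rig import *
S=[(.630,-.1425,-68.3),(.607,-.331,87.4),(.481,-.334,-64.2)]
for x,y,a in S:
  a=np.deg2rad(a)
  for hs in(1,-1):
    hv=hs*np.array([np.cos(a),np.sin(a)])
    for sig in(1,-1):
      p,q,d=pickpose(x,y,hv,sig);j=ik(p,q);j2=ik(p+[0,0,.12],q)
      print((x,y),hv.round(2),sig,None if j is None else j.round(2).tolist(),j2 is not None)
for p in slots():
  for a in(30,45,60,75,90,105,120):
   for sig in(1,-1):
    P,q,d=placepose(p,.085,a,sig);j=ik(P,q);j2=ik(P+[0,0,.1],q)
    if sig==1: print(p.round(3),a,None if j is None else j.round(2).tolist(),j2 is not None)
E
```

```text
(0.63, -0.1425) [ 0.37 -0.93] 1 None False
(0.63, -0.1425) [ 0.37 -0.93] -1 [-0.1, 0.73, 1.91, -0.77, 0.45, 0.21] True
(0.63, -0.1425) [-0.37  0.93] 1 [-0.4, 0.85, 1.56, 0.29, 1.0, -0.98] True
(0.63, -0.1425) [-0.37  0.93] -1 [-0.4, 0.85, 1.56, 0.29, 1.0, 2.17] True
(0.607, -0.331) [0.05 1.  ] 1 [-0.68, 0.89, 1.48, 0.33, 1.02, -0.85] True
(0.607, -0.331) [0.05 1.  ] -1 [-0.68, 0.89, 1.48, 0.33, 1.02, 2.29] True
(0.607, -0.331) [-0.05 -1.  ] 1 None False
(0.607, -0.331) [-0.05 -1.  ] -1 [-0.38, 0.78, 1.75, -0.63, 0.58, 0.2] True
(0.481, -0.334) [ 0.44 -0.9 ] 1 [-0.55, 0.67, 2.14, -1.39, 0.19, -2.78] True
(0.481, -0.334) [ 0.44 -0.9 ] -1 [-0.55, 0.67, 2.14, -1.39, 0.19, 0.36] True
(0.481, -0.334) [-0.44  0.9 ] 1 [-0.74, 0.83, 1.64, 0.15, 1.01, -1.29] True
(0.481, -0.334) [-0.44  0.9 ] -1 [-0.74, 0.83, 1.64, 0.15, 1.01, 1.85] True
[0.642 0.068] 30 [-0.35, 1.02, 2.37, 2.32, 1.39, 1.37] True
[0.642 0.068] 45 [-0.46, 0.98, 2.21, 1.92, 1.24, 1.51] True
[0.642 0.068] 60 [-0.49, 0.98, 2.03, 1.55, 1.22, 1.72] True
[0.642 0.068] 75 [-0.48, 1.0, 1.82, 1.26, 1.3, 1.89] True
[0.642 0.068] 90 [-0.4
[... 259 characters left out ...]
 1.29, 1.29] True
[0.55  0.062] 60 [-0.6, 0.98, 2.2, 1.51, 1.22, 1.52] True
[0.55  0.062] 75 [-0.57, 0.98, 2.01, 1.22, 1.27, 1.72] True
[0.55  0.062] 90 [-0.51, 1.0, 1.82, 0.99, 1.39, 1.85] True
[0.55  0.062] 105 [-0.43, 1.04, 1.63, 0.81, 1.53, 1.92] True
[0.55  0.062] 120 [-0.35, 1.09, 1.46, 0.66, 1.69, 1.94] True
[0.459 0.056] 30 None False
[0.459 0.056] 45 [-0.78, 1.13, 2.55, 1.76, 1.28, 1.01] True
[0.459 0.056] 60 [-0.75, 1.02, 2.36, 1.44, 1.18, 1.32] True
[0.459 0.056] 75 [-0.68, 0.98, 2.18, 1.15, 1.22, 1.56] True
[0.459 0.056] 90 [-0.6, 0.98, 2.0, 0.93, 1.31, 1.71] True
[0.459 0.056] 105 [-0.5, 1.0, 1.84, 0.75, 1.44, 1.79] True
[0.459 0.056] 120 [-0.4, 1.03, 1.69, 0.6, 1.57, 1.82] True
```

```bash
cat >> h.py <<'E'
def feel(n=6):
    from rig import observe,hold
    F=[];T=[]
    for _ in range(n):
        hold(.08);o=observe();F.append(o["wrist_force"]);T.append(o["torque"])
    return np.mean(F,0),np.mean(T,0)
def grasp(x,y,hv,sig,up=.10):
    from rig import movep,move_l,command_gripper,observe
    p,q,d=pickpose(x,y,hv,sig)
    movep(p+[0,0,up],q); command_gripper(.07)
    move_l(p,speed=.12); command_gripper(.0,100)
    o=observe();print("closed",o["opening"],o["wrist_force"].round(1),o["time_s"]);return p,q,d
def weigh(x,y,hv,sig,z=.20):
    from rig import movep,observe
    p,q,d=pickpose(x,y,hv,sig,th=1e-6)
    movep([x,y,z],q)
    F,T=feel();W=-F[2];rel=np.array([T[1],-T[0]])/max(W,.1)
    print("F",F.round(2),"T",T.round(3),"com offset along hv",round(float(rel@hv/np.linalg.norm(hv)),4),"perp",rel.round(3),"op",observe()["opening"],observe()["time_s"])
E
python3 - <<'E'
from h import *
from rig import *
x,y,a=.630,-.1425,np.deg2rad(-68.3)
hv=-np.array([np.cos(a),np.sin(a)])
movep([x,y,.2],pickpose(x,y,hv,1,th=1e-6)[1]);print(feel(),observe()["time_s"])
p,q,d=grasp(x,y,hv,1)
move_l(p+[0,0,.05],speed=.15)
weigh(x,y,hv,1)
for n in ["scene","side"]:
    c=read_camera(n);cv2.imwrite(f"pics/{n}1.png",c["frame"][:,:,::-1]);np.savez(f"/tmp/{n}1.npz",**c)
E
```

```text
(array([0.10318092, 0.28551212, 0.0345022 ]), array([-0.00498008,  0.00102241, -0.03754151])) 1.3
closed 0.03739463458103681 [-1.4 -1.8 10.1] 3.45
F [-0.23 -0.06 -4.93] T [0.133 0.079 0.001] com offset along hv -0.031 perp [ 0.016 -0.027] op 0.03722933589259649 5.0667
```

```bash
python3 - <<'E'
from h import *
cs=[dict(np.load(f"/tmp/{n}1.npz")) for n in("scene","side")]
for s in stems(cs):
  if s[6][0]>s[6][2]*1.3: print(s)
cv2.imwrite("pics/b1.png",cv2.hconcat([cv2.resize(cs[0]["frame"],(400,300)),cv2.resize(cs[1]["frame"],(400,300))])[:,:,::-1])
E
```

```text
(0.4589, -0.2782, 38.6, 0.051, 0.033, 98, [172.0, 137.0, 96.0])
(0.6077, -0.3276, 87.3, 0.144, 0.045, 374, [115.0, 92.0, 66.0])
(0.7534, -0.0272, -37.7, 0.064, 0.026, 95, [165.0, 142.0, 48.0])
(0.7636, 0.02, -32.4, 0.11, 0.033, 137, [192.0, 164.0, 57.0])
(0.3989, 0.6543, 40.7, 0.199, 0.073, 555, [142.0, 91.0, 70.0])
(0.7735, 0.1675, -39.0, 0.116, 0.063, 109, [197.0, 149.0, 101.0])
(0.7727, 0.1583, -41.0, 0.119, 0.06, 74, [168.0, 121.0, 70.0])
(0.7774, -0.0328, 29.7, 0.073, 0.038, 140, [122.0, 99.0, 14.0])
(0.4802, -0.334, -64.3, 0.144, 0.046, 462, [153.0, 115.0, 71.0])
(0.6073, -0.3319, 87.4, 0.144, 0.049, 536, [105.0, 79.0, 49.0])
```

View pics/b1.png

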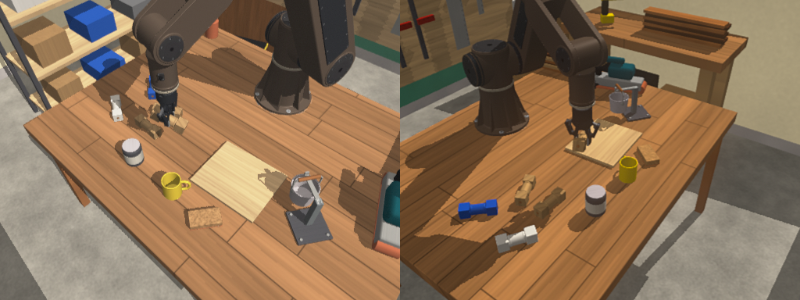

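```bash
python3 - <<'E'
from h import *
from rig import *
x,y,a=.630,-.1425,np.deg2rad(-68.3)
hv=-np.array([np.cos(a),np.sin(a)])
p,q,d=pickpose(x,y,hv,1)
movep(p+[0,0,.04],q);move_l(p+[0,0,.002],speed=.08);print(observe()["wrist_force"])
command_gripper(.07);move_l(p-d*.09,speed=.2)
p,q,d=grasp(x,y,-hv,-1)
move_l(p+[0,0,.05],speed=.15)
weigh(x,y,-hv,-1)
P,q,d=placepose(slots()[0],.087,75,-1)
movep(P+[0,0,.13],q);o=observe();print(o["time_s"],o["opening"],o["position"],o["wrist_force"])
for n in ["scene","side"]:
    c=read_camera(n);np.savez(f"/tmp/{n}2.npz",**c)
cs=[dict(np.load(f"/tmp/{n}2.npz")) for n in("scene","side")]
cv2.imwrite("pics/b2.png",cv2.hconcat([cv2.resize(cs[0]["frame"],(400,300)),cv2.resize(cs[1]["frame"],(400,300))])[:,:,::-1])
E
```

```text
[-1.00978937  1.48215087 -3.25339825]
closed 0.03754079573146927 [-4.3  3.8 13.4] 9.9917
F [ 0.34  0.35 -4.8 ] T [0.11  0.06  0.002] com offset along hv 0.0259 perp [ 0.013 -0.023] op 0.03786645421674527 11.725
12.8833 0.03747359860202514 [0.64670405 0.08451644 0.21043434] [ 0.17675128  1.19500491 -5.11949002]
```

View pics/b2.png

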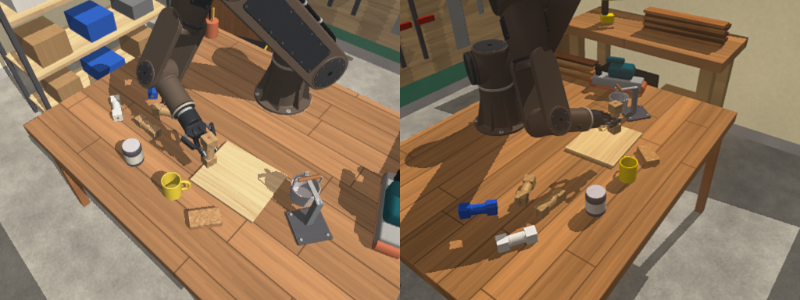

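```bash
python3 - <<'E'
from h import *
cs=[dict(np.load(f"/tmp/{n}2.npz")) for n in("scene","side")]
a=cs[0]["frame"][150:240,220:310];b=cs[1]["frame"][110:200,230:320]
cv2.imwrite("pics/z2.png",cv2.hconcat([cv2.resize(a,(400,400),interpolation=2),cv2.resize(b,(400,400),interpolation=2)])[:,:,::-1])
for c in cs:
    P=cloud(c);f=c["frame"].astype(int)
    m=(abs(P[...,0]-.642)<.05)&(abs(P[...,1]-.07)<.06)&(P[...,2]>.03)&(P[...,2]<.35)&(f[...,0]>f[...,2]*1.25)&(f[...,0]>90)
    Q=P[m];Q=Q[np.isfinite(Q[:,0])]
    print(len(Q),Q.min(0),Q.max(0))
    T=Q[Q[:,2]>Q[:,2].max()-.012];print(T.mean(0))
E
```

```text
670 [0.59203265 0.01096482 0.14715421] [0.68281477 0.09829325 0.29149714]
[0.64455874 0.0730926  0.28658339]
397 [0.5933406  0.02687229 0.14820674] [0.67106366 0.09078992 0.28984924]
[0.64312891 0.06301251 0.28583901]
```

View pics/z2.png

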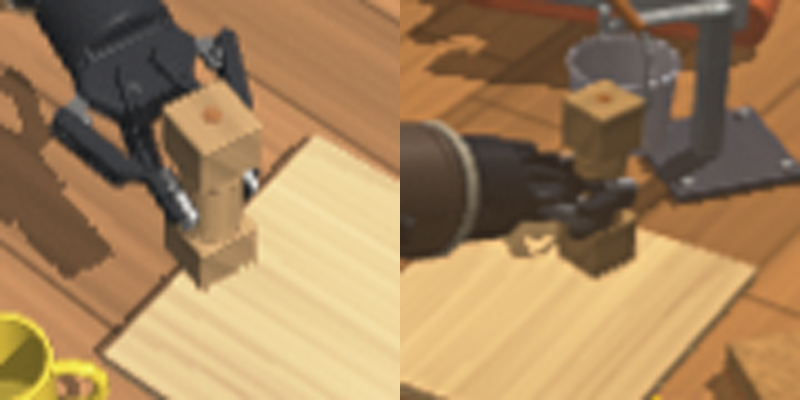

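```bash
cat >> h.py <<'E'
def setdown(P,q,d,ztop=None,ret=.12,thr=2.5,lowest=-.006):
    """P = nominal contact TCP position; tool is somewhere above"""
    from rig import move_l,observe,command_gripper,hold
    move_l(P+[0,0,.006],speed=.1);hold(.3);f0=feel(4)[0][2];z=.006
    while z>lowest:
        z-=.0015;move_l(P+[0,0,z],speed=.03);hold(.1);f=feel(2)[0][2]
        if f-f0>thr: break
    print("contact dz",z,"f0",f0,"f",f)
    command_gripper(.062);hold(.3)
    move_l(P+[0,0,z]-d*ret,speed=.12);o=observe();print("released",o["time_s"],o["position"])
E
python3 - <<'E'
from h import *
from rig import *
P,q,d=placepose(slots()[0],.085,75,-1)
setdown(P,q,d)
for n in ["scene","side"]:
    c=read_camera(n);np.savez(f"/tmp/{n}3.npz",**c)
cs=[dict(np.load(f"/tmp/{n}3.npz")) for n in("scene","side")]
a=cs[0]["frame"][130:270,190:330];b=cs[1]["frame"][110:220,200:310]
cv2.imwrite("pics/z3.png",cv2.hconcat([cv2.resize(a,(400,400),interpolation=2),cv2.resize(b,(400,400),interpolation=2)])[:,:,::-1])
for s in stems(cs):
  if s[6][0]>s[6][2]*1.3 and s[1]<-.2: print(s)
E
```

```text
contact dz -0.0014999999999999996 f0 -5.013526070829278 f 5.278301174348051
released 19.4167 [ 0.61753308 -0.02361587  0.11793961]
(0.6085, -0.3272, 87.5, 0.142, 0.045, 380, [156.0, 124.0, 88.0])
(0.4804, -0.3353, -64.3, 0.147, 0.047, 467, [145.0, 110.0, 68.0])
(0.6077, -0.3329, 88.0, 0.141, 0.048, 526, [144.0, 109.0, 67.0])
```

View pics/z3.png

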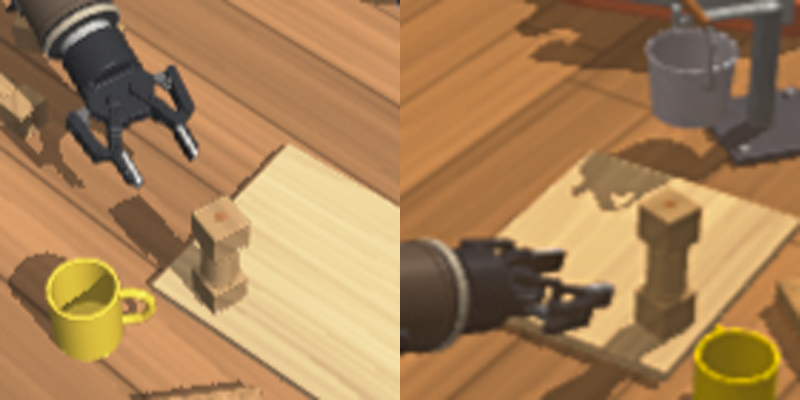

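```bash
cat >> h.py <<'E'
def wz(x,y,hv,sig,z=.20):
    from rig import movep,observe
    movep([x,y,z],pickpose(x,y,hv,sig,th=1e-6)[1])
    F,T=feel();W=-F[2];rel=np.array([T[1],-T[0]])/max(W,.1);off=float(rel@hv/np.linalg.norm(hv))
    o=observe();print("W",W.round(2),"off",round(off,4),"rel",rel.round(3),"op",o["opening"].round(4),o["time_s"]);return W,off,o["opening"]
def do_stem(x,y,adeg,hs,sigs,slot,a):
    """sigs: dict hs->sig"""
    from rig import movep,move_l,command_gripper,observe,read_camera
    o=observe();move_l(o["position"]+[0,0,.12],speed=.25)
    A=np.deg2rad(adeg);s=np.array([np.cos(A),np.sin(A)])
    for k in range(2):
        hv=hs*s;sig=sigs[hs]
        p,q,d=grasp(x,y,hv,sig)
        move_l(p+[0,0,.05],speed=.15)
        W,off,op=wz(x,y,hv,sig)
        if W<2 or op<.03 or abs(off)<.012: print("STOP bad");return False
        if off>0: break
        if k==1: print("STOP still wrong");return False
        movep(p+[0,0,.04],q);move_l(p+[0,0,.002],speed=.08)
        command_gripper(.07);move_l(p-d*.09,speed=.2);hs=-hs
    P,q,d=placepose(slot,.085,a,sig)
    movep(P+[0,0,.13],q);o=observe();print(o["time_s"],o["opening"],o["wrist_force"].round(2))
    return sig
def snap(tag):
    from rig import read_camera
    for n in ["scene","side"]: np.savez(f"/tmp/{n}{tag}.npz",**read_camera(n))
    return [dict(np.load(f"/tmp/{n}{tag}.npz")) for n in("scene","side")]
def crop(cs,tag,A=(130,290,180,360),B=(90,230,190,340)):
    a=cs[0]["frame"][A[0]:A[1],A[2]:A[3]];b=cs[1]["frame"][B[0]:B[1],B[2]:B[3]]
    cv2.imwrite(f"pics/z{tag}.png",cv2.hconcat([cv2.resize(a,(400,400),interpolation=2),cv2.resize(b,(400,400),interpolation=2)])[:,:,::-1])
E
python3 - <<'E'
from h import *
print(do_stem(.608,-.330,87.6,1,{1:1,-1:-1},slots()[1],75))
crop(snap(4),4)
E
```

```text
closed 0.037754703884502396 [-2.7 -0.7  9.2] 22.975Traceback (most recent call last):
  File "<stdin>", line 2, in <module>
  File "h.py", line 98, in do_stem
    W,off,op=wz(x,y,hv,sig)
             ~~^^^^^^^^^^^^
  File "h.py", line 88, in wz
    o=observe();print("W",W.round(2),"off",round(off,4),"rel",rel.round(3),"op",o["opening"].round(4),o["time_s"]);return W,off,o["opening"]
                                                                                ^^^^^^^^^^^^^^^^^^
AttributeError: 'float' object has no attribute 'round'
```

```bash
sed -i 's/o\["opening"\].round(4),o\["time_s"\]);return W/round(o["opening"],4),o["time_s"]);return W/' h.py
python3 - <<'E'
from h import *
a=np.deg2rad(87.6)
print(wz(.608,-.330,np.array([np.cos(a),np.sin(a)]),1))
crop(snap(4),4)
E
```

```text
W 4.05 off -0.0329 rel [-0.005 -0.033] op 0.0377 25.3417
(np.float64(4.049418041743289), -0.03286334240698046, 0.03770689803456028)
```

Heavy end is the −y one again; set it down, regrasp mirrored, carry to slot 2.

```bash
python3 - <<'E'
from h import *
from rig import *
x,y=.608,-.330;a=np.deg2rad(87.6);s=np.array([np.cos(a),np.sin(a)])
p,q,d=pickpose(x,y,s,1)
movep(p+[0,0,.04],q);move_l(p+[0,0,.002],speed=.08)
command_gripper(.07);move_l(p-d*.09,speed=.2)
p,q,d=grasp(x,y,-s,-1);move_l(p+[0,0,.05],speed=.15)
W,off,op=wz(x,y,-s,-1)
if W>2 and off>.012 and op>.03:
    P,q,d=placepose(slots()[1],.085,75,-1)
    movep(P+[0,0,.13],q);o=observe();print(o["time_s"],o["opening"],o["wrist_force"].round(2))
crop(snap(5),5)
E
```

```text
closed 0.037565734154719824 [-2.5  4.2 11.1] 30.2167
W 3.99 off 0.0289 rel [-0.002 -0.029] op 0.0377 31.8583
33.325 0.037715444157678205 [ 0.06  0.93 -3.84]
```

View pics/z5.png

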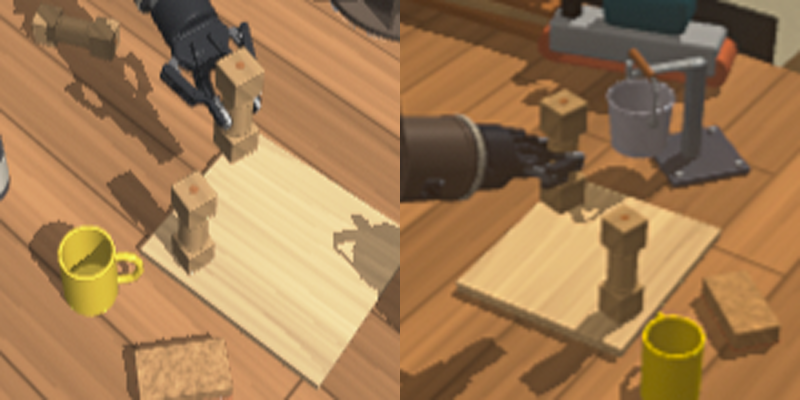

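```bash
python3 - <<'E'
from h import *
from rig import *
P,q,d=placepose(slots()[1],.085,75,-1)
setdown(P,q,d)
cs=snap(6);crop(cs,6)
for s in stems(cs):
  if s[6][0]>s[6][2]*1.3 and s[1]<-.1: print(s)
E
```

```text
contact dz -0.0014999999999999996 f0 -3.788110912619695 f 5.7094718209679876
released 39.8417 [ 0.52570322 -0.02958924  0.1180055 ]
(0.4819, -0.3307, -64.8, 0.142, 0.049, 345, [125.0, 100.0, 71.0])
(0.4799, -0.3321, -65.8, 0.152, 0.046, 464, [115.0, 86.0, 53.0])
```

View pics/z6.png

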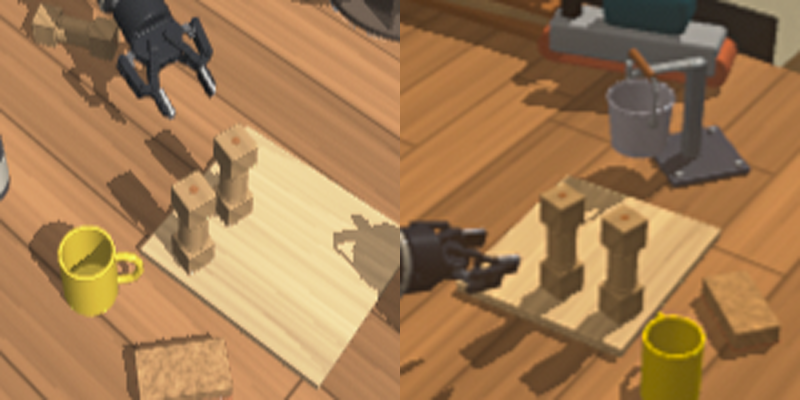

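```bash
python3 - <<'E'
from h import *
from rig import *
r=do_stem(.481,-.332,-64.6,-1,{1:-1,-1:1},slots()[2],75)
print(r);crop(snap(7),7)
E
```

```text
closed 0.037360847871849776 [-1.4 -1.1 11.1] 43.3917
W 4.54 off 0.0329 rel [-0.017  0.028] op 0.0377 45.0083
47.5583 0.037444012851626796 [ 0.08 -1.21 -4.62]
1
```

View pics/z7.png

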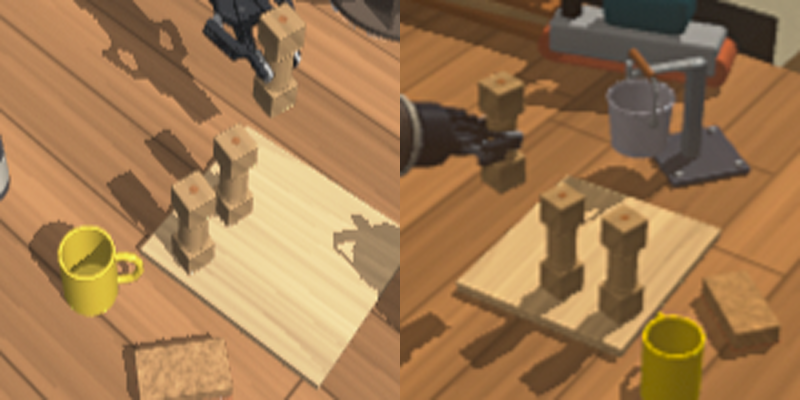

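```bash
python3 - <<'E'
from h import *
from rig import *
P,q,d=placepose(slots()[2],.085,75,1)
setdown(P,q,d)
move_l(observe()["position"]+[0,0,.15],speed=.25)
movep([.5,-.25,.3],[.5,.5,.5,-.5]);print(observe()["time_s"])
cs=snap(8)
cv2.imwrite("pics/b8.png",cv2.hconcat([cv2.resize(cs[0]["frame"],(400,300)),cv2.resize(cs[1]["frame"],(400,300))])[:,:,::-1])
for c in cs:
    P=cloud(c);f=c["frame"].astype(int)
    for s in slots():
        m=(np.hypot(P[...,0]-s[0],P[...,1]-s[1])<.05)&(abs(P[...,2]-.155)<.008)
        r=cv2.minAreaRect(P[m][:,:2].astype(np.float32));print(s.round(3),m.sum(),np.round(r[0],3),np.round(r[1],3),P[m][:,2].mean().round(4),P[m][:,2].std().round(4))
    m=(P[...,2]>.166)&(P[...,2]<.185)&(P[...,0]>.42)&(P[...,0]<.53)&(P[...,1]>.34)&(P[...,1]<.43)&(f[...,0]>f[...,2]*1.6)
    Q=P[m];r=cv2.minAreaRect(Q[:,:2].astype(np.float32));print("grip",len(Q),r,Q.mean(0),Q.max(0))
E
```

```text
contact dz 4.336808689942018e-19 f0 -4.702319270359174 f 5.09166257296026
released 53.5583 [ 0.43391727 -0.03556353  0.1195454 ]
56.5
[0.642 0.068] 210 [0.643 0.07 ] [0.046 0.045] 0.1539 0.0022
[0.55  0.062] 195 [0.551 0.066] [0.047 0.046] 0.154 0.0022
[0.459 0.056] 175 [0.46  0.059] [0.047 0.046] 0.1539 0.0025
grip 140 ((0.4763144254684448, 0.3859300911426544), (0.01489595603197813, 0.08087645471096039), 56.22451400756836) [0.47552248 0.38637934 0.17486911] [0.51038856 0.4119124  0.1809962 ]
[0.642 0.068] 117 [0.643 0.066] [0.05  0.045] 0.1537 0.0029
[0.55  0.062] 117 [0.55  0.062] [0.049 0.048] 0.1531 0.0028
[0.459 0.056] 103 [0.458 0.053] [0.051 0.048] 0.1538 0.0024
grip 41 ((0.4703691005706787, 0.37320876121520996), (0.02764306031167507, 0.0794355720281601), 59.05278015136719) [0.47519468 0.37651801 0.17395419] [0.50855115 0.40548744 0.18064637]
```

View pics/b8.png

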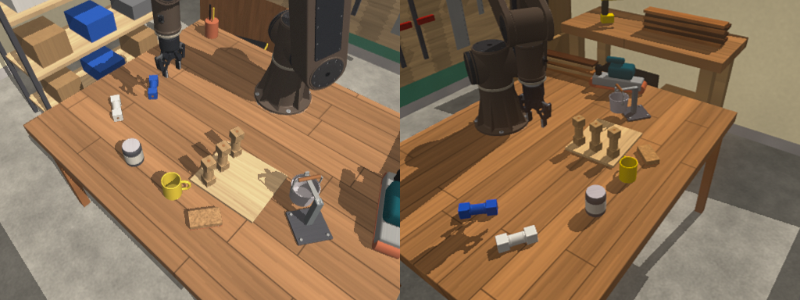

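```bash
python3 - <<'E'
from h import *
from rig import *
g=np.deg2rad(-38);e=np.array([np.cos(g),np.sin(g),0])
for sg in(1,-1):
    q=quat([0,0,-1],e*sg)
    for z in(.16,.36):
        j=ik([.497,.367,z],q);print(sg,z,None if j is None else j.round(2))
q=quat([0,0,-1],e*1) 
movep([.5,-.05,.38],[.5,.5,.5,-.5])
movep([.52,.34,.36],q)
c=read_camera("wrist");np.savez("/tmp/w9.npz",**c);cv2.imwrite("pics/w9.png",c["frame"][:,:,::-1])
print(observe()["time_s"],c["extrinsics"].round(2).tolist())
P=cloud(c);f=c["frame"].astype(int)
m=(P[...,2]>.155)&(P[...,2]<.19)&(P[...,0]>.41)&(P[...,0]<.58)&(P[...,1]>.32)&(P[...,1]<.5)
br=m&(f[...,0]>f[...,2]*1.6)
for n,mm in(("grip",br),("strip",m&~br)):
    Q=P[mm];print(n,len(Q),cv2.minAreaRect(Q[:,:2].astype(np.float32)),Q.mean(0),Q.max(0))
E
```

```text
1 0.16 [ 0.59  0.51  1.74 -0.    0.89 -0.32]
1 0.36 [ 0.59  0.34  1.5   0.    1.3  -0.32]
-1 0.16 [ 0.59  0.51  1.74 -0.    0.89  2.82]
-1 0.36 [ 0.59  0.34  1.5  -0.    1.3   2.82]
58.9667 [[0.62, -0.76, -0.21, 0.47], [0.79, 0.6, 0.16, 0.38], [0.0, -0.26, 0.96, 0.5], [0.0, 0.0, 0.0, 1.0]]
grip 787 ((0.47901713848114014, 0.3820374011993408), (0.0137628810480237, 0.1015324667096138), 54.45804977416992) [0.47460715 0.38474133 0.17627814] [0.5214231  0.41404721 0.17978346]
strip 1568 ((0.5075249075889587, 0.4017018675804138), (0.1207258477807045, 0.09928886592388153), 29.58484649658203) [0.50227631 0.41825167 0.16481403] [0.54600519 0.46998573 0.18009903]
```

View pics/w9.png

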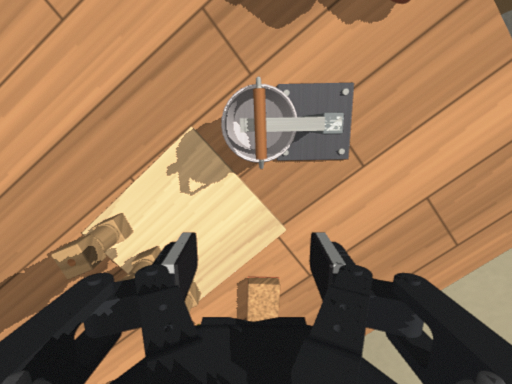

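```bash
python3 - <<'E'
from h import *
c=dict(np.load("/tmp/w9.npz"));P=cloud(c);f=c["frame"].astype(int)
m=(P[...,2]>.168)&(P[...,0]>.41)&(P[...,0]<.53)&(P[...,1]>.33)&(P[...,1]<.43)&(f[...,0]>f[...,2]*1.8)
Q=P[m];vx,vy,x0,y0=cv2.fitLine(Q[:,:2].astype(np.float32),cv2.DIST_HUBER,0,.01,.01).ravel()
t=(Q[:,:2]-[x0,y0])@[vx,vy];tm=(t.min()+t.max())/2
print("grip dir",np.degrees(np.arctan2(vy,vx)),"mid",x0+tm*vx,y0+tm*vy,np.ptp(t),len(Q))
m=(abs(P[...,2]-.163)<.005)&(P[...,0]>.43)&(P[...,0]<.58)&(P[...,1]>.35)&(P[...,1]<.5)&(f[...,0]<f[...,2]*1.3)
k,l,st,ce=cv2.connectedComponentsWithStats(m.astype(np.uint8));i=1+st[1:,4].argmax();Q=P[l==i]
print(st[i]);vx,vy,x0,y0=cv2.fitLine(Q[:,:2].astype(np.float32),cv2.DIST_HUBER,0,.01,.01).ravel()
print("strip dir",np.degrees(np.arctan2(vy,vx)),x0,y0,Q[:,:2].max(0),Q[:,:2].min(0))
E
```

```text
grip dir -37.450893 mid 0.4816436451062833 0.37885599822214666 0.09410300031270262 795
[ 266  113   78   21 1206]
strip dir 52.78363 0.50594956 0.42285165 [0.54600519 0.46998573] [0.47495937 0.38590344]
```

```bash
python3 - <<'E'
from h import *
from rig import *
g=np.deg2rad(-37.3);e=np.array([np.cos(g),np.sin(g),0]);C=np.array([.476,.3835,.170])
q=quat([0,0,-1],e)
T=C+e*.027+[0,0,-G]
command_gripper(.05)
movep(T+[0,0,.10],q);print(observe()["wrist_force"].round(2))
move_l(T,speed=.1);print(observe()["position"].round(4),T.round(4),observe()["wrist_force"].round(2))
command_gripper(0,120);o=observe();print(o["opening"],o["wrist_force"].round(2),o["torque"].round(3),o["time_s"])
crop(snap(10),10,(200,330,330,460),(80,180,250,350))
E
```

```text
[ 0.53 -0.01  1.22]
[0.4979 0.3674 0.152 ] [0.4975 0.3671 0.1513] [-0.05  0.13 -1.01]
0.010380959332987674 [ 0.56 -0.8   5.56] [-0.049  0.046  0.054] 61.3833
```

View pics/z10.png

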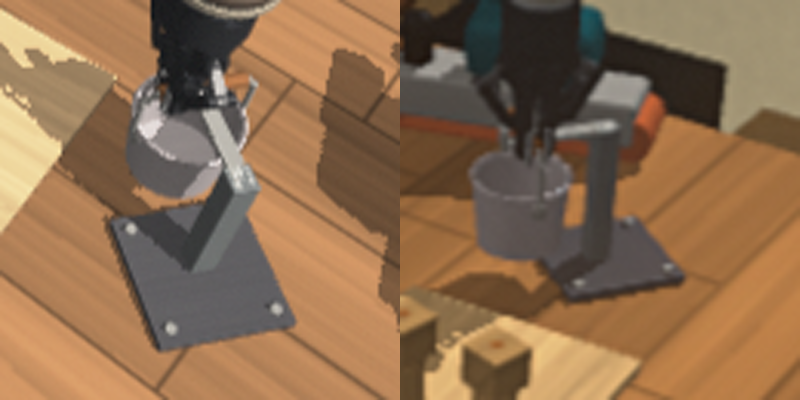

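```bash
python3 - <<'E'
from h import *
from rig import *
o=observe();p=o["position"]
for k in(.008,.016,.023):
    move_l(p+[0,0,k],speed=.04);hold(.2);o=observe();print(k,o["opening"],o["wrist_force"].round(2),o["torque"].round(3))
crop(snap(11),11,(200,330,330,460),(80,180,250,350))
E
```

```text
0.008 0.010446653969006544 [-0.28  0.21 -3.52] [-0.048 -0.061  0.008]
0.016 0.01036099235652422 [-0.16  0.41 -2.92] [-0.071 -0.108 -0.034]
0.023 0.010347198277274787 [-0.18 -0.33 -3.27] [-0.013  0.009  0.022]
```

View pics/z11.png

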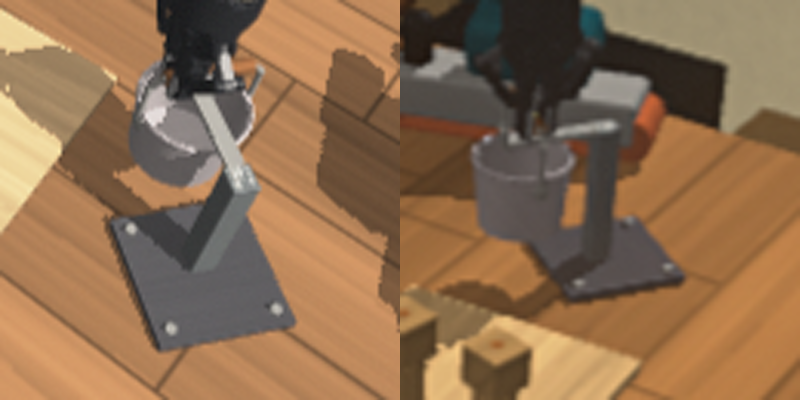

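```bash
python3 - <<'E'
from h import *
from rig import *
g=np.deg2rad(-37.3);e=np.array([np.cos(g),np.sin(g)]);C=np.array([.476,.3835])
for tag in(10,11):
  for n in("scene","side"):
    c=dict(np.load(f"/tmp/{n}{tag}.npz"));P=cloud(c)
    m=(np.hypot(P[...,0]-C[0],P[...,1]-C[1])<.062)&(P[...,2]>.1)&(P[...,2]<.155)
    Q=P[m];t=(Q[:,:2]-C)@e
    print(tag,n,[(round(a,3),round(Q[(t>a)&(t<a+.02),2].max(),3)) for a in(-.06,-.04,-.02,0,.02,.04) if ((t>a)&(t<a+.02)).sum()>3])
for _ in range(3): print([v.round(3) for v in feel(8)])
E
```

```text
10 scene [(-0.06, np.float64(0.153)), (-0.04, np.float64(0.126)), (-0.02, np.float64(0.123)), (0, np.float64(0.125)), (0.02, np.float64(0.153)), (0.04, np.float64(0.154))]
10 side [(-0.06, np.float64(0.124)), (-0.04, np.float64(0.124)), (-0.02, np.float64(0.127)), (0, np.float64(0.153)), (0.02, np.float64(0.154)), (0.04, np.float64(0.154))]
11 scene [(-0.06, np.float64(0.153)), (-0.04, np.float64(0.15)), (-0.02, np.float64(0.145)), (0, np.float64(0.147)), (0.02, np.float64(0.149)), (0.04, np.float64(0.154))]
11 side [(-0.06, np.float64(0.154)), (-0.04, np.float64(0.147)), (-0.02, np.float64(0.144)), (0, np.float64(0.155)), (0.02, np.float64(0.146)), (0.04, np.float64(0.15))]
[array([-0.168, -0.455, -2.776]), array([-0.039, -0.068, -0.003])]
[array([-0.124, -0.398, -3.232]), array([-0.053, -0.047,  0.006])]
[array([ 0.088, -0.163, -2.85 ]), array([-0.028, -0.056, -0.015])]
```

```bash
python3 - <<'E'
from h import *
from rig import *
g=np.deg2rad(-37.3);e=np.array([np.cos(g),np.sin(g),0]);u=np.array([-e[1],e[0],0])
p=observe()["position"]
for k in(.04,.08,.118):
    move_l(p-u*k,speed=.07);o=observe();print(k,o["opening"],o["wrist_force"].round(2),o["torque"].round(3))
K=np.array([*board(0,.07),0])
T=np.array([*(K+e*.027)[:2],p[2]])
move_l(T,speed=.1);hold(.4);o=observe();print(K,o["position"],o["wrist_force"].round(2),o["opening"],o["time_s"])
crop(snap(12),12,(150,330,240,440),(80,220,200,350))
E
```

```text
0.04 0.010392632467851383 [-0.46 -0.27 -3.43] [-0.07  -0.096  0.001]
0.08 0.01034263404144903 [ 0.72 -0.27 -2.65] [-0.058 -0.078  0.036]
0.118 0.010255833095246048 [-0.21  0.73 -1.64] [-0.04  -0.031  0.011]
[0.54048274 0.21635409 0.        ] [0.56192086 0.20003646 0.17471757] [-0.16 -0.09 -2.89] 0.010689609822039084 69.45
```

View pics/z12.png

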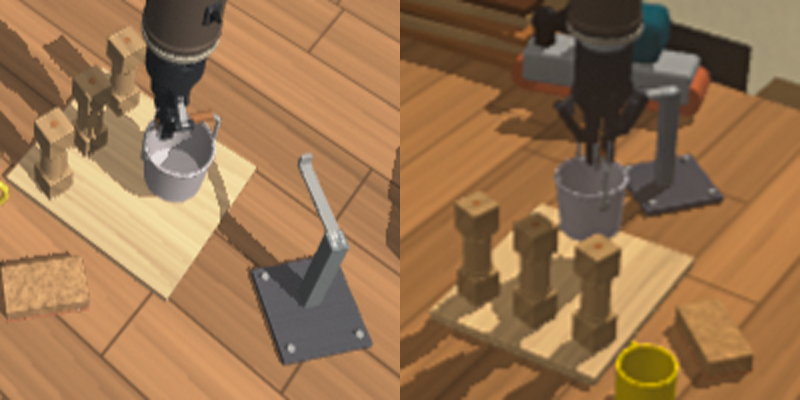

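```bash
python3 - <<'E'
from h import *
from rig import *
p=observe()["position"];P=np.array([p[0],p[1],.122])
move_l(P+[0,0,.006],speed=.1);hold(.3);f0=feel(4)[0][2];z=.006
while z>-.008:
    z-=.0015;move_l(P+[0,0,z],speed=.03);hold(.1);f=feel(2)[0][2]
    if f-f0>2.2: break
print(z,f0,f,observe()["opening"])
command_gripper(.045);hold(.3)
move_l(P+[0,0,.16],speed=.12)
movep([.5,-.25,.33],[.5,.5,.5,-.5]);print(observe()["time_s"])
cs=snap(13);crop(cs,13,(150,330,240,440),(80,220,200,350))
cv2.imwrite("pics/b13.png",cv2.hconcat([cv2.resize(c["frame"],(400,300)) for c in cs])[:,:,::-1])
for c in cs:
    Q=cloud(c)
    for s in slots():
        m=(np.hypot(Q[...,0]-s[0],Q[...,1]-s[1])<.05)&(abs(Q[...,2]-.155)<.008)
        r=cv2.minAreaRect(Q[m][:,:2].astype(np.float32));print(s.round(3),m.sum(),np.round(r[0],3),np.round(r[1],3),Q[m][:,2].mean().round(4))
    m=(np.hypot(Q[...,0]-.54,Q[...,1]-.216)<.08)&(Q[...,2]>.084)&(Q[...,2]<.096)
    (x,y),r=cv2.minEnclosingCircle(Q[m][:,:2].astype(np.float32));print("rim",m.sum(),x,y,r)
    m=(np.hypot(Q[...,0]-.54,Q[...,1]-.216)<.08)&(Q[...,2]>.10)
    print("bail top",Q[m].max(0),Q[m].min(0))
E
```

```text
4.336808689942018e-19 -2.989272043713842 5.597315864973014 0.010671544020996043
76.75
[0.642 0.068] 212 [0.644 0.072] [0.045 0.044] 0.1542
[0.55  0.062] 195 [0.551 0.065] [0.045 0.046] 0.1537
[0.459 0.056] 178 [0.46  0.059] [0.047 0.046] 0.154
rim 156 0.5409224033355713 0.2157904952764511 0.05338490381836891
bail top [0.58657511 0.25213954 0.14995735] [0.49687564 0.18393739 0.10120066]
[0.642 0.068] 122 [0.644 0.067] [0.05  0.049] 0.1537
[0.55  0.062] 114 [0.553 0.061] [0.047 0.054] 0.1531
[0.459 0.056] 107 [0.46  0.054] [0.046 0.046] 0.1536
rim 119 0.5428901314735413 0.21701645851135254 0.05884190648794174
bail top [0.58634186 0.2486865  0.14965871] [0.49450272 0.17346676 0.10211851]
```

View pics/z13.png

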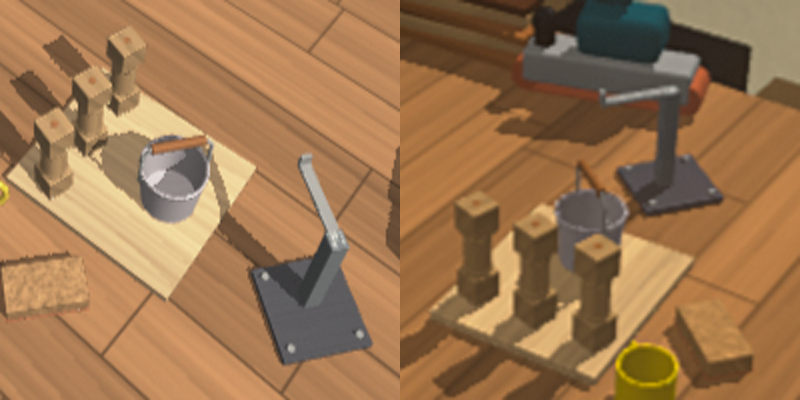

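View pics/b13.png

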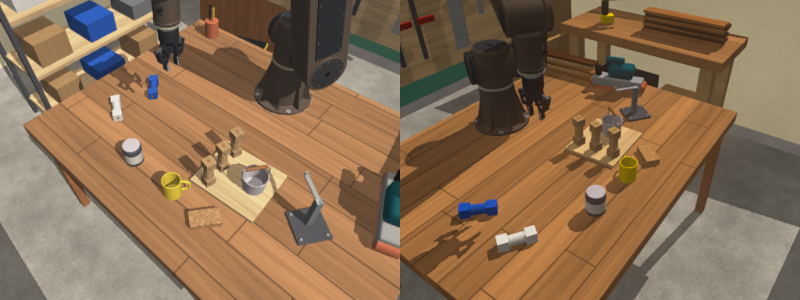

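```bash
python3 -c "
from rig import *
finish_job();print(observe()['time_s'])"
```

```text
the job is handed in; nothing more can be done
the job is handed in; nothing more can be done
```

I stood all three oak stems on the bench upright on the board with the heavy end down, and put the kettle upright on the board after lifting it off the hook. The job is handed in, at about 77 s on the robot's clock. `finish_job` gives no verdict, so the results below are my own checks. There was no fourth oak stem in view; the blue and white look-alikes were left alone.

- **Heavy ends:** I lifted each stem and read the wrist moment. The centre of mass came out 26–33 mm from mid-length, against 35 mm given, so the heavy end was clear each time. The first two stems were felt heavy at the end opposite to my guess, so I set them back, regrasped and re-weighed them before placing.
- **Stems on the board:** The last camera check found the tops at about 0.154 m, against 0.155 m expected. They stand about 92 mm apart, which leaves roughly 38 mm or more between them.
- **Kettle:** It hung level when lifted, and the force readings showed no snag as it came off the hook. It now stands at about (0.541, 0.216), with its rim about 75 mm or more from the nearest stem and at least 20 mm inside the board edge.
- **Left in place:** The mug, tin, sanding block and stand look unmoved in the pictures.

The two cameras disagree by 3–5 mm in y, well inside these margins. I saw no knock to a stem and no grip slip, and no check failed.

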